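Tidy the weighing bench under extraction

TASK

First open the extraction damper to its 60-degree mark. With it running there, put every scoop that lies on the bench into the long steel tray and every loose cap into the square white tub; then throttle the damper back to its 30-degree mark. Leave the dish and the brush where they are.

Things in the scene. Friction and masses are not known exactly. Their poses are not given: they have to be found in the camera images.
- damper (a joint): Opening angle of the extraction damper's lever in rad: 0 shut (lever across the duct, along the extractor's -y), pi/2 fully open (lever along the duct, towards the extractor's -x, the robot side). It opens clockwise seen from above. Stiff hinge (0.2 N m): it stays where it is left.
- damper_grip (a point): Centre of the black grip bar at the lever's end, 136 mm above the table and 94 mm from the lever's pivot. The bar is 56 mm long along the lever, 16 mm wide and 32 mm high (from 120 to 152 mm above the table); pinch it across its width from above. The point turns with the lever; its y axis points along it to the pivot.
- damper_axis (a point): Point on the lever's vertical pivot axis, at the height of the grip bar (136 mm); it does not turn.
- extractor: Fixed bench extractor, origin on the table under the lever's pivot. A duct (80 mm across, top at 92 mm) runs along x from an elbow 150 mm to -x to a white perforated hood (200 wide, 190 high), 160 to 260 mm to +x. On it a white dial (170 mm across, top 104 mm above the table) with black ticks at 0 (towards -y), 30, 60, 90 degrees (towards -x); the lever is its pointer.
- scoop0: Pigment scoop lying flat, 140 mm long: an open dark steel trough (55 long, 40 wide, 24 high, at its +x end) on a black square handle (85 long, 15 wide, 16 high, at its -x end). Origin midway along its length, on its underside; x runs along it from handle to trough, z up. Grip it across the handle, 10 to 40 mm to -x of the origin. 75 to 155 g. May be absent.
- scoop1: Pigment scoop lying flat, 140 mm long: an open dark steel trough (55 long, 40 wide, 24 high, at its +x end) on a black square handle (85 long, 15 wide, 16 high, at its -x end). Origin midway along its length, on its underside; x runs along it from handle to trough, z up. Grip it across the handle, 10 to 40 mm to -x of the origin. 75 to 155 g. May be absent.
- scoop2: Pigment scoop lying flat, 140 mm long: an open dark steel trough (55 long, 40 wide, 24 high, at its +x end) on a black square handle (85 long, 15 wide, 16 high, at its -x end). Origin midway along its length, on its underside; x runs along it from handle to trough, z up. Grip it across the handle, 10 to 40 mm to -x of the origin. 75 to 155 g. May be absent.
- cap0: White ribbed screw cap, a disc 60 mm across (grip width 61) and 22 mm high, lying flat. Origin at the centre of its underside, z along its axis. 28 to 56 g. May be absent.
- cap1: White ribbed screw cap, a disc 60 mm across (grip width 61) and 22 mm high, lying flat. Origin at the centre of its underside, z along its axis. 28 to 56 g. May be absent.
- cap2: White ribbed screw cap, a disc 60 mm across (grip width 61) and 22 mm high, lying flat. Origin at the centre of its underside, z along its axis. 28 to 56 g. May be absent.
- tray: Long steel tray for scoops, fixed, open above: 150 (x) by 240 (y) mm outside, 45 high, walls and floor 4 mm. Origin at the centre of its underside.
- tub: Square white plastic tub for caps, fixed, open above: 160 by 160 mm outside, 60 high, walls and floor 5 mm. Origin at the centre of its underside. (Full jars, 160 mm high, stand beyond the bins, 0.75 m or more ahead of the robot.)
- dish: Small steel dish, 72 mm across, 22 high, a bystander among the scoops and caps. Origin at the centre of its underside.
- brush: Brush lying flat, 140 mm long and under 45 mm wide, a bystander among the scoops and caps. Origin near its middle, x along it.
There are look-alikes about, which are no part of the job. Leave any purple look-alike of the tub alone. Leave any blue look-alike of the cap2 alone.

How it is judged (in metres and radians):
On the way, in this order (a step that is already met when the one before it is completed fails the run):
1. the damper stands at 60 degrees (within 0.12 rad) before anything has been put into the tray or tub (value of joint damper between 0.9272 and 1.1672 rad and velocity of joint damper between -0.05 and 0.05 rad/s and not (x of scoop0 in the frame of tray between -0.071 and 0.071 m and y of scoop0 in the frame of tray between -0.116 and 0.116 m and z of scoop0 in the frame of tray below 0.042 m) and not (x of scoop1 in the frame of tray between -0.071 and 0.071 m and y of scoop1 in the frame of tray between -0.116 and 0.116 m and z of scoop1 in the frame of tray below 0.042 m) and not (x of scoop2 in the frame of tray between -0.071 and 0.071 m and y of scoop2 in the frame of tray between -0.116 and 0.116 m and z of scoop2 in the frame of tray below 0.042 m) and not (x of cap0 in the frame of tub between -0.075 and 0.075 m and y of cap0 in the frame of tub between -0.075 and 0.075 m and z of cap0 in the frame of tub below 0.055 m) and not (x of cap1 in the frame of tub between -0.075 and 0.075 m and y of cap1 in the frame of tub between -0.075 and 0.075 m and z of cap1 in the frame of tub below 0.055 m) and not (x of cap2 in the frame of tub between -0.075 and 0.075 m and y of cap2 in the frame of tub between -0.075 and 0.075 m and z of cap2 in the frame of tub below 0.055 m)), for 0.3 s.
2. every scoop present lies in the tray and every cap present in the tub, at rest, with the damper still at 60 degrees (within 0.12 rad) (value of joint damper between 0.9272 and 1.1672 rad and velocity of joint damper between -0.05 and 0.05 rad/s and x of scoop0 in the frame of tray between -0.071 and 0.071 m and y of scoop0 in the frame of tray between -0.116 and 0.116 m and z of each of scoop0, scoop1, scoop2 in the frame of tray below 0.042 m and x of scoop1 in the frame of tray between -0.071 and 0.071 m and y of scoop1 in the frame of tray between -0.116 and 0.116 m and x of scoop2 in the frame of tray between -0.071 and 0.071 m and y of scoop2 in the frame of tray between -0.116 and 0.116 m and x of cap0 in the frame of tub between -0.075 and 0.075 m and y of cap0 in the frame of tub between -0.075 and 0.075 m and z of each of cap0, cap1, cap2 in the frame of tub below 0.055 m and x of cap1 in the frame of tub between -0.075 and 0.075 m and y of cap1 in the frame of tub between -0.075 and 0.075 m and x of cap2 in the frame of tub between -0.075 and 0.075 m and y of cap2 in the frame of tub between -0.075 and 0.075 m and linear speed of each of scoop0, scoop1, scoop2, cap0, cap1, cap2 below 0.03 m/s), for 0.3 s.
At the end, for the whole second after the job is handed in: Damper still, at 0.524 rad within 0.12; every scoop present in the tray (origin inside the walls, under 42 mm above the tray's underside) and every cap present in the tub (origin inside the walls, under 55 mm above its underside) (value of joint damper between 0.4036 and 0.6436 rad and velocity of joint damper between -0.05 and 0.05 rad/s and x of scoop0 in the frame of tray between -0.071 and 0.071 m and y of scoop0 in the frame of tray between -0.116 and 0.116 m and z of each of scoop0, scoop1, scoop2 in the frame of tray below 0.042 m and x of scoop1 in the frame of tray between -0.071 and 0.071 m and y of scoop1 in the frame of tray between -0.116 and 0.116 m and x of scoop2 in the frame of tray between -0.071 and 0.071 m and y of scoop2 in the frame of tray between -0.116 and 0.116 m and x of cap0 in the frame of tub between -0.075 and 0.075 m and y of cap0 in the frame of tub between -0.075 and 0.075 m and z of each of cap0, cap1, cap2 in the frame of tub below 0.055 m and x of cap1 in the frame of tub between -0.075 and 0.075 m and y of cap1 in the frame of tub between -0.075 and 0.075 m and x of cap2 in the frame of tub between -0.075 and 0.075 m and y of cap2 in the frame of tub between -0.075 and 0.075 m); the robot touches nothing.
It fails at once if the dish is moved more than 50 mm (distance of dish from where it was at the start of the episode above 0.05 m).
It fails at once if the brush is moved more than 50 mm (distance of brush from where it was at the start of the episode above 0.05 m).
Of scoop0, scoop1, scoop2, cap0, cap1, cap2 only 4 to 6 are there at a start; the rules pass over those that are not, and their reading is None.
At some moment in a run one of scoop0, scoop1, scoop2, cap0, cap1, cap2 may be knocked a few centimetres aside while the robot is not near it.
Once in a run the grip may slacken for a moment while it holds something.
It also fails if it takes over 210 s, if anything falls off the work surface, if the arm or the gripper's body presses on something with over 40 N, if the wrist force passes 120 N, or if a joint passes its speed limit or range.

ROBOT

A 6-joint arm with a two-finger parallel gripper is mounted at the origin on the work surface. World frame = base frame: x ahead of the robot, y to its left, z up, the work surface at z = 0. Lengths are in m, angles in degrees, forces in N, time in s.
With the tool pointing down it reaches from about 0.25 to 0.725 m from the base axis. Payload 9.7 kg.
Tool frame: the origin (TCP) lies midway between the tips of the shut fingers; the grasp point (between the pads) lies 19 mm behind it; z points along the fingers, x is the direction in which the jaws open and shut, and the axes are right-handed (so a half turn about z gives the same grasp; the last joint's range is limited). The gripper opens to 85 mm and grips with 20 to 120 N. Pads are 22 mm wide; open, the fingers measure 114 mm over their backs; the gripper's body (76 mm by 85 mm) begins 54 mm behind the grasp point. The pads swing forward as they close: fully open they stand 13 mm farther back than shut.
Start: joints at [-70.302, 4.979, 10.078, 95.1, 0, 90], TCP at [0.185, -0.518, 0.231] pointing down, gripper open.
Joint ranges: [-179.16, 179.16], [-48.56, 103.87], [-65.8, 70.77], [-126.05, 130.52], [-82.76, 87.17], [-180, 180]. Speed limits (degrees/s): [127.2, 127.2, 147.25, 180, 180, 180].

INTERFACE

Orientations are given as [roll, pitch, yaw] about the fixed x, y, z axes, in that order (R = Rz(yaw) Ry(pitch) Rx(roll)).
In Python, from workcell import sensors, camera, get_calibration, bot, recognise, place_of gives the robot as it stands. The module is installed in compiled form; this text tells all that it offers.
- The arm moves only by the tool send_rows, never from a script. Its argument "plan" is a list of rows, each a list of 3 entries, a list of its own where there are three numbers: the shift along the tool's x, y, z normalised to -1 to 1, where 1 is 0.3 m, then the turn, a rotation vector about the tool's x, y, z normalised to -1 to 1, where 1 is pi rad, then the closure, from -1 (fully open) to 1 (shut). In form: [[[x, y, z], [rx, ry, rz], claw], ...]. A call has 1 to 10 rows; each row is the pose to reach, as a shift and turn from the pose commanded when the call began, along the tool's axes at that moment, turning the shorter way round; what a row does not reach only later rows make up. A row lasts 1/10 s, in which the tool goes at most 50 mm and 8.59 degrees, less where a joint would pass 70% of its speed; a pose out of reach is approached as far as the arm can. A call with a number of a shift or a turn outside -1 to 1 is refused whole. A call with a gripper value outside its range is refused whole. The fingers move at their own pace and stop on an object; "force" is the grip in N (left out, the last holds). Time passes only in rows, so rows that repeat a pose let the fingers close. It gives the time, the measured TCP pose, the force and the opening at its end, in the units of the state.
- sensors.get_obs(): the state, without advancing time (a new reading comes with each control period).
- camera(name): name is "side" or "top" or "wrist"; returns the picture (400x640x3 uint8, blue, green, red); there is no depth.
- get_calibration(name): a dict with "fx", "fy", "cx", "cy" (pixels), "k1" (the pictures are not rectified: a ray, as slopes to the right and down, at radius r is drawn at 1 + k1 r^2 times it, then the intrinsics apply), "R" (3x3) and "t" (3): a world point X has camera coordinates R X + t. Camera axes: x right, y down, z forward; pixel columns grow to the right and rows downward; lengths in m; the calibration is good to about 2 mm. A picture is of the moment at which its call begins: read the wrist's pose just before it. get_calibration takes no time and is no camera call; for the wrist camera it gives the pose at the moment of the call.
- bot.job_done(): hands the job in, once; it reports no verdict.
Trained networks look in the newest picture that a camera, given by its name, has taken for a name from the list of things; names that differ only in an ending like _2 or _b are one class to them, and where a whole thing is asked for, a point or a joint stands for the part that bears it (a point fixed in the world has none). Each returns a list of dicts, best first, with "p" (0 to 1); they miss things now and then, are a little off and sometimes report something else, mostly with a low value. They report only what shows in the picture. A call takes as long as a camera call. They do not tell look-alikes from the thing itself.
- recognise(label, camera): "point" ([column, row] in pixels, amid what is visible of it).
- place_of(label, camera): "point" ([column, row] in pixels: a listed point, or the origin of a listed thing).
The state is a dict: "time": time; "q": joint angles; "qd": joint speeds; "joint_efforts": joint torques, N m; "ee_pos": TCP position; "tcp_rot": TCP orientation; "wrist_force": force on the tool from outside, world axes, zero at the start; "torque": the same for the moment, N m; "opening": finger opening in m.
Only numpy, scipy, OpenCV 4.12 (cv2) and the standard library are available. Lean on these libraries where they do the work, as an engineer would, in place of code of your own. Each camera call takes 0.05 s, during which the arm holds its last target. There are 200 camera calls.

## Working session

There is one attempt and no reset: what is moved stays moved. The work goes in short steps, Python scripts to look and compute and a tool call to move; the robot and the scene stay as the last step left them, time stands still between calls to the robot, and variables do not carry over. Pictures are saved under pics/ and viewed, on a budget of 14 in all, crops included, one or two more only if the job needs it, and the job is handed in when it is done.

Besides the shell and the picture viewer there is one more tool, called after "Request:" as name(argument=value, ...), one argument or row to a line, values as JSON. send_rows: Moves the arm, as the interface text tells. Scaled input: -1 to 1 covers 0.3 m each way for a shift and pi rad each way for a turn. Its arguments: {"type":"object","properties":{"plan":{"type":"array"},"force":{"type":"number"}},"required":["plan"]}

```bash
mkdir -p pics; ls; cat > h.py <<'E'
import numpy as np, cv2
from scipy.spatial.transform import Rotation as Ro
from workcell import sensors, camera, get_calibration, bot, recognise, place_of
def ray(px,c):
    K=np.array([[c['fx'],0,c['cx']],[0,c['fy'],c['cy']],[0,0,1.]])
    d=(np.array(px,float)-[c['cx'],c['cy']])/[c['fx'],c['fy']]
    u=d.copy()
    for _ in range(20): u=d/(1+c['k1']*(u@u))
    R=np.array(c['R']);t=np.array(c['t']).ravel()
    return -R.T@t, R.T@np.array([u[0],u[1],1.])
def at(px,c,z):
    o,d=ray(px,c); return o+d*(z-o[2])/d[2]
def proj(X,c):
    p=np.array(c['R'])@np.array(X,float)+np.array(c['t']).ravel(); u=p[:2]/p[2]; u=u*(1+c['k1']*(u@u))
    return u*[c['fx'],c['fy']]+[c['cx'],c['cy']]
def tool():
    s=sensors.get_obs(); return np.array(s['ee_pos']),Ro.from_euler('xyz',s['tcp_rot'],degrees=True),s
def go(pos,yawx):
    """print row numbers to bring TCP to pos, with tool pointing down and jaw axis along world yaw yawx (deg, mod 180)"""
    p,R,s=tool(); sh=R.inv().apply(np.array(pos)-p)/0.3
    best=None
    for k in (0,180):
        a=np.radians(yawx+k); x=np.array([np.cos(a),np.sin(a),0]); z=np.array([0,0,-1.])
        T=Ro.from_matrix(np.c_[x,np.cross(z,x),z]); rv=(R.inv()*T).as_rotvec()/np.pi
        if best is None or np.linalg.norm(rv)<np.linalg.norm(best): best=rv
    d=np.linalg.norm(sh)*300
    print('go',np.round(pos,3),yawx,'shift',sh.round(3),'turn',best.round(3),'rows>=',np.ceil(max(d/50,np.linalg.norm(best)*180/8.59)), 'q6',s['q'][5])
E
python3 - <<'E'
from h import *
print(sensors.get_obs())
for n in('top','side','wrist'):
    im=camera(n); cv2.imwrite(f'pics/{n}0.png',im); c=get_calibration(n); print(n,c)
    if n!='wrist':
        for l,z in(('damper_grip',.136),('damper_axis',.136),('extractor',0),('scoop0',0),('cap0',0),('tray',0),('tub',0),('dish',0),('brush',0)):
            for r in place_of(l,n): print(n,l,round(r['p'],2),np.round(r['point']),at(r['point'],c,z).round(3))
E
```

```text
pics
{'time': 0.0, 'q': array([-7.03021166e+01,  5.00883675e+00,  1.00342849e+01,  9.50996143e+01,
        1.75742959e-03,  9.00007888e+01]), 'qd': array([-0.07555655, -0.00678341, -0.12111951,  0.02108858, -0.12129232,
        0.122849  ]), 'joint_efforts': array([ 5.10218451e-03, -5.20384097e+01,  4.64812768e+01,  1.59071916e-02,
        3.06174170e-04,  1.65255568e-05]), 'ee_pos': array([ 0.18531274, -0.51759272,  0.23060327]), 'tcp_rot': array([-1.79998244e+02,  7.41661990e-02, -7.03029053e+01]), 'wrist_force': array([-0.4521663 ,  0.10881091, -0.57699584]), 'torque': array([ 0.05384617, -0.04678283, -0.01016726]), 'opening': 0.08550359178834455}
top {'fx': 483.83408365291973, 'fy': 483.83408365291973, 'cx': 316.43131159506146, 'cy': 208.5791268300639, 'k1': 0.04565471591811607, 'R': array([[-0.00449924, -0.99985045,  0.0166985 ],
       [-0.99893633,  0.00372755, -0.04595986],
       [ 0.04589075, -0.01688753, -0.99880371]]), 't': array([-0.124742  ,  0.46316004,  1.3942903 ])}
top damper_grip 0.85 [185. 177.] [0.542 0.221 0.136]
top damper_grip 0.21 [149. 177.] [0.542 0.314 0.1
[... 1402 characters left out ...]
322. 217.] [ 0.473 -0.177  0.   ]
side tray 0.72 [311. 193.] [ 0.634 -0.279  0.   ]
side tub 0.88 [354. 204.] [ 0.452 -0.327  0.   ]
side tub 0.83 [423. 191.] [ 0.32  -0.598  0.   ]
side tub 0.41 [273. 215.] [ 0.613 -0.066  0.   ]
side dish 0.64 [276. 252.] [0.429 0.078 0.   ]
side brush 0.67 [257. 241.] [0.523 0.081 0.   ]
wrist {'fx': 286.296219421571, 'fy': 286.296219421571, 'cx': 315.6420948743386, 'cy': 196.69335576407605, 'k1': -0.004084899591397967, 'R': array([[ 3.36061058e-01, -9.41840188e-01, -1.60842924e-04],
       [-8.96243686e-01, -3.19844105e-01,  3.07322311e-01],
       [-2.89499948e-01, -1.03134907e-01, -9.51605470e-01]]), 't': array([-0.55117352, -0.03848703,  0.38066099])}
```

```bash
python3 - <<'E'
import cv2
a=cv2.imread('pics/top0.png')[70:330,90:510]
cv2.imwrite('pics/topc.png',cv2.resize(a,None,fx=1.9,fy=1.9,interpolation=cv2.INTER_CUBIC))
E
```

```text
(no output)
```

View pics/topc.png

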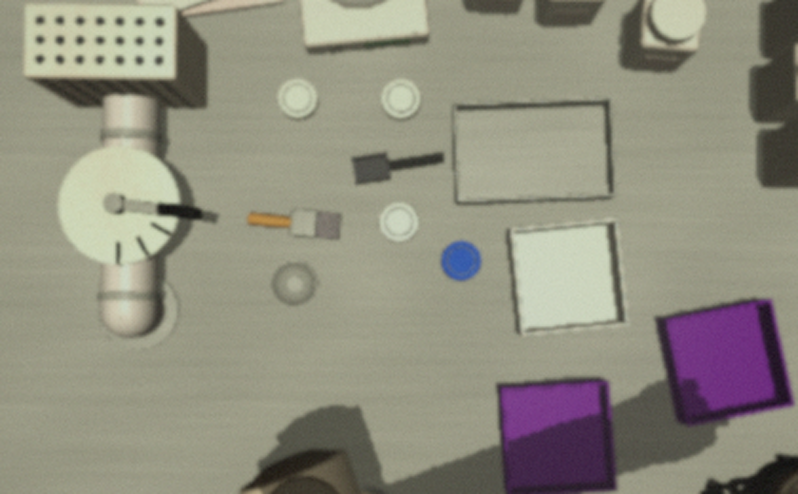

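View pics/side0.png

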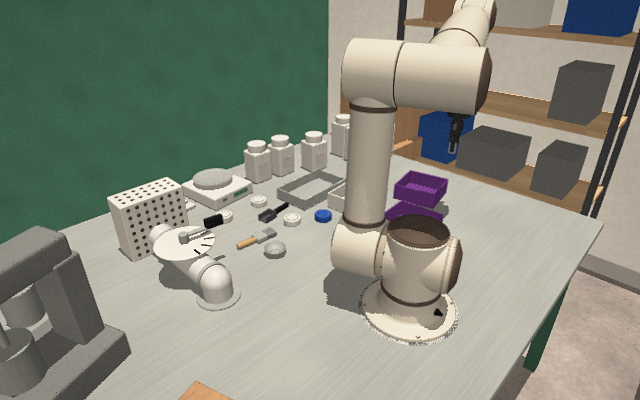

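Top view: white caps at (302,190), (249,123) and (302,124), with a blue look-alike at (336,204). There is one scoop at (298,154). The tray is at (367,151). The white tub is at (386,217), with purple look-alikes at (382,302) and (470,258). The damper grip is at (185,177).

Next I'll move towards the damper for a closer look.

```bash
python3 - <<'E'
from h import *
go([.33,-.28,.35],-45)
go([.45,-.03,.35],-20)
E
```

```text
go [ 0.33 -0.28  0.35] -45 shift [-0.584 -0.721 -0.396] turn [-0.     0.    -0.141] rows>= 7.0 q6 90.0001021995579
go [ 0.45 -0.03  0.35] -20 shift [-1.234 -1.379 -0.396] turn [-0.     0.    -0.279] rows>= 12.0 q6 90.0001021995579
```

Request:
send_rows(
  plan=[
    [[-0.58,-0.72,-0.4],[0,0,-0.14],-1],
    [[-0.58,-0.72,-0.4],[0,0,-0.14],-1],
    [[-0.58,-0.72,-0.4],[0,0,-0.14],-1],
    [[-0.58,-0.72,-0.4],[0,0,-0.14],-1],
    [[-0.58,-0.72,-0.4],[0,0,-0.14],-1],
    [[-0.58,-0.72,-0.4],[0,0,-0.14],-1],
    [[-0.58,-0.72,-0.4],[0,0,-0.14],-1],
    [[-0.58,-0.72,-0.4],[0,0,-0.14],-1],
  ],
)

```text
time: 1.85
ee_pos: [0.3308, -0.2806, 0.3518]
tcp_rot: [180.0, -0.1, -44.9]
wrist_force: [0.4, 0.7, 0.1]
opening: 0.0852
```

```bash
python3 - <<'E'
from h import *
go([.45,-.03,.35],-15)
E
```

```text
go [ 0.45 -0.03  0.35] -15 shift [-0.309 -0.872  0.006] turn [ 0.    -0.    -0.166] rows>= 6.0 q6 94.64291703629257
```

Request:
send_rows(
  plan=[
    [[-0.31,-0.87,0],[0,0,-0.17],-1],
    [[-0.31,-0.87,0],[0,0,-0.17],-1],
    [[-0.31,-0.87,0],[0,0,-0.17],-1],
    [[-0.31,-0.87,0],[0,0,-0.17],-1],
    [[-0.31,-0.87,0],[0,0,-0.17],-1],
    [[-0.31,-0.87,0],[0,0,-0.17],-1],
    [[-0.31,-0.87,0],[0,0,-0.17],-1],
  ],
)

```text
time: 2.55
ee_pos: [0.4504, -0.0298, 0.3496]
tcp_rot: [180.0, 0.1, -14.4]
wrist_force: [-0.2, -0.2, 0.8]
opening: 0.0853
```

```bash
python3 - <<'E'
from h import *
im=camera('wrist');c=get_calibration('wrist');cv2.imwrite('pics/w1.png',im)
for l,z in(('damper_grip',.136),('damper_axis',.136),('extractor',0),('scoop0',0),('cap0',0),('dish',0),('brush',0)):
    for r in place_of(l,'wrist'): print(l,round(r['p'],2),np.round(r['point']),at(r['point'],c,z).round(3))
go([.43,.18,.35],0)
E
```

```text
damper_grip 0.24 [286.  87.] [0.442 0.072 0.136]
scoop0 0.72 [417. 152.] [ 0.619 -0.075  0.   ]
cap0 0.78 [474. 145.] [ 0.715 -0.088  0.   ]
cap0 0.7 [363. 167.] [ 0.523 -0.077  0.   ]
dish 0.85 [285.  89.] [ 0.427  0.08  -0.   ]
brush 0.78 [344.  72.] [0.526 0.08  0.   ]
go [0.43 0.18 0.35] 0 shift [-0.24  -0.668  0.005] turn [ 0.    -0.    -0.081] rows>= 5.0 q6 100.52353148910638
```

View pics/w1.png

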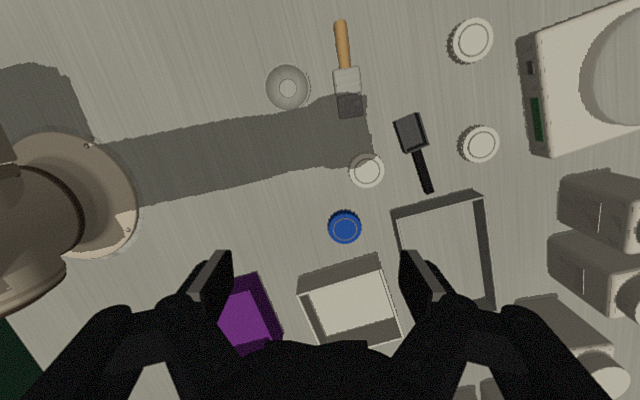

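Wrist view: white caps at (366,170), (478,144) and (470,40), the scoop at (415,150), the blue look-alike at (344,227), the white tub at (350,305) and the tray at (445,250). The three white caps are confirmed. Next the damper.

Request:
send_rows(
  plan=[
    [[-0.24,-0.67,0],[0,0,-0.08],-1],
    [[-0.24,-0.67,0],[0,0,-0.08],-1],
    [[-0.24,-0.67,0],[0,0,-0.08],-1],
    [[-0.24,-0.67,0],[0,0,-0.08],-1],
    [[-0.24,-0.67,0],[0,0,-0.08],-1],
    [[-0.24,-0.67,0],[0,0,-0.08],-1],
  ],
)

```text
time: 3.55
ee_pos: [0.4297, 0.1828, 0.351]
tcp_rot: [180.0, 0.0, 0.1]
wrist_force: [-0.1, -0.4, -0.5]
opening: 0.0852
```

```bash
python3 - <<'E'
from h import *
im=camera('wrist');c=get_calibration('wrist');cv2.imwrite('pics/w2.png',im)
for l,z in(('damper_grip',.136),('damper_axis',.136),('extractor',0)):
    for r in place_of(l,'wrist'): print(l,round(r['p'],2),np.round(r['point']),at(r['point'],c,z).round(3))
E
```

```text
damper_grip 0.98 [395. 137.] [0.529 0.221 0.136]
damper_axis 0.74 [416.  54.] [0.544 0.314 0.136]
damper_axis 0.3 [363. 281.] [0.499 0.015 0.136]
extractor 0.73 [384.  67.] [0.539 0.315 0.   ]
```

View pics/w2.png

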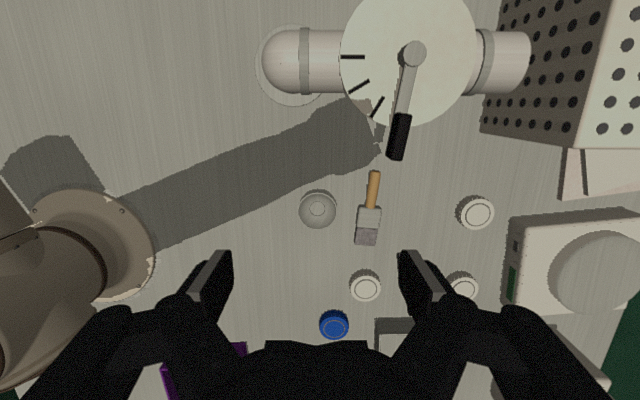

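The lever pivot is at (415,53) and the grip bar at (399,137). The ticks are at about (352,57) for 90°, (359,87) for 60° and (377,107) for 30°.

```bash
python3 - <<'E'
from h import *
c=get_calibration('wrist')
P=at([415,53],c,.140); G=at([399,137],c,.145);print(P,G)
for n,a,b in((90,(341,57),(364,57)),(60,(349,94),(369,80)),(30,(371,117),(384,97))):
    A,B=at(a,c,.104),at(b,c,.104); d=A-B; print(n,'tick dir',np.degrees(np.arctan2(d[1],d[0])),'from P',np.degrees(np.arctan2(*((A+B)/2-P)[1::-1])), 'r',np.linalg.norm(((A+B)/2-P)[:2]))
d=G-P; print('lever',np.degrees(np.arctan2(d[1],d[0])),np.linalg.norm(d[:2]))
E
```

```text
[0.5434342  0.31241165 0.14      ] [0.5318512  0.22029671 0.145     ]
90 tick dir 179.76182343846 from P 178.8354294667769 r 0.06567469581004376
60 tick dir -146.1998938473072 from P -149.18839877016745 r 0.06550393797782719
30 tick dir -121.84643458255884 from P -118.2149612152075 r 0.06591704022238211
lever -97.16704465944115 0.09284033829777766
```

```bash
python3 - <<'E'
from h import *
P=np.array([.5425,.313])
f=lambda a,r=.094:[*(P+r*np.array([np.cos(np.radians(a)),np.sin(np.radians(a))]))]
go(f(-97.2)+[.2],-7.2); go(f(-97.2)+[.121],-7.2)
E
```

```text
go [0.531 0.22  0.2  ] -7.2 shift [ 0.334 -0.133  0.505] turn [ 0.    -0.     0.039] rows>= 4.0 q6 112.93851497498358
go [0.531 0.22  0.121] -7.2 shift [ 0.334 -0.133  0.769] turn [ 0.    -0.     0.039] rows>= 6.0 q6 112.93851497498358
```

Request:
send_rows(
  plan=[
    [[0.33,-0.13,0.5],[0,0,0.04],-1],
    [[0.33,-0.13,0.5],[0,0,0.04],-1],
    [[0.33,-0.13,0.5],[0,0,0.04],-1],
    [[0.33,-0.13,0.5],[0,0,0.04],-1],
    [[0.33,-0.13,0.65],[0,0,0.04],-1],
    [[0.33,-0.13,0.77],[0,0,0.04],-1],
    [[0.33,-0.13,0.77],[0,0,0.04],1],
    [[0.33,-0.13,0.77],[0,0,0.04],1],
    [[0.33,-0.13,0.77],[0,0,0.04],1],
    [[0.33,-0.13,0.77],[0,0,0.04],1],
  ],
  force=40,
)

```text
time: 4.75
ee_pos: [0.5302, 0.2205, 0.123]
tcp_rot: [-179.9, -0.2, -7.3]
wrist_force: [-0.1, 0.5, -0.4]
opening: 0.0281
```

```bash
python3 - <<'E'
from h import *
print(tool()[2]['opening'],tool()[0],tool()[2]['tcp_rot'])
P=np.array([.5425,.313])
f=lambda a,r=.094:[*(P+r*np.array([np.cos(np.radians(a)),np.sin(np.radians(a))]))]
for a in list(range(-103,-151,-6))+[-150,-152]: go(f(a)+[.121],a+90)
E
```

```text
0.0281307877180699 [0.53017835 0.220505   0.12297474] [-179.8910781    -0.19313236   -7.32562329]
go [0.521 0.221 0.121] -13 shift [-0.03   0.001  0.006] turn [-0.001 -0.001  0.032] rows>= 1.0 q6 119.90915077197171
go [0.512 0.224 0.121] -19 shift [-0.062 -0.004  0.006] turn [-0.001 -0.001  0.065] rows>= 2.0 q6 119.90915077197171
go [0.503 0.228 0.121] -25 shift [-0.094 -0.012  0.006] turn [-0.001 -0.001  0.098] rows>= 3.0 q6 119.90915077197171
go [0.494 0.232 0.121] -31 shift [-0.124 -0.024  0.006] turn [-0.001 -0.001  0.132] rows>= 3.0 q6 119.90915077197171
go [0.486 0.238 0.121] -37 shift [-0.154 -0.039  0.006] turn [-0.001 -0.001  0.165] rows>= 4.0 q6 119.90915077197171
go [0.478 0.244 0.121] -43 shift [-0.181 -0.056  0.006] turn [-0.001 -0.001  0.198] rows>= 5.0 q6 119.90915077197171
go [0.472 0.251 0.121] -49 shift [-0.207 -0.077  0.006] turn [-0.001 -0.001  0.232] rows>= 5.0 q6 119.90915077197171
go [0.465 0.259 0.121] -55 shift [-0.23  -0.1    0.006] turn [-0.001 -0.001  0.265] rows>= 6.0 q6 119.90915077197171
go [0.461 0.266 0.121] -60 shift [-0.248 -0.121  0.006] turn [-0.001 -0.001  0.293] rows>= 7.0 q6 119.90915077197171
go [0.46  0.269 0.121] -62 shift [-0.254 -0.13   0.006] turn [-0.001 -0.001  0.304] rows>= 7.0 q6 119.90915077197171
```

Request:
send_rows(
  plan=[
    [[0,0,0],[0,0,0],1],
    [[0,0,0],[0,0,0],1],
    [[-0.03,0,0],[0,0,0.032],1],
    [[-0.062,-0.004,0],[0,0,0.065],1],
    [[-0.094,-0.012,0],[0,0,0.098],1],
    [[-0.124,-0.024,0],[0,0,0.132],1],
    [[-0.154,-0.039,0],[0,0,0.165],1],
    [[-0.181,-0.056,0],[0,0,0.198],1],
    [[-0.207,-0.077,0],[0,0,0.232],1],
    [[-0.23,-0.1,0],[0,0,0.265],1],
  ],
)

```text
time: 5.75
ee_pos: [0.4634, 0.2604, 0.1223]
tcp_rot: [-179.9, 0.1, -55.1]
wrist_force: [-7.7, 4.7, 8.1]
opening: 0.0156
```

```bash
python3 - <<'E'
from h import *
print(tool()[2]['opening'],tool()[0],tool()[2]['tcp_rot'])
P=np.array([.5425,.313])
f=lambda a,r=.094:[*(P+r*np.array([np.cos(np.radians(a)),np.sin(np.radians(a))]))]
d=tool()[0][:2]-P; print(np.degrees(np.arctan2(d[1],d[0])),np.hypot(*d))
for a in [-147,-150]: go(f(a)+[.121],a+90)
E
```

```text
0.0156272832489738 [0.46343855 0.2603548  0.12233981] [-1.79892478e+02  1.25091277e-01 -5.50969988e+01]
-146.3412647011804 0.09498541847656539
go [0.464 0.262 0.121] -57 shift [-0.004 -0.003  0.004] turn [-0.001  0.001  0.011] rows>= 1.0 q6 174.35162035664035
go [0.461 0.266 0.121] -60 shift [-0.02  -0.004  0.005] turn [-0.001  0.001  0.027] rows>= 1.0 q6 174.35162035664035
```

Request:
send_rows(
  plan=[
    [[-0.012,-0.003,0],[0,0,0.017],1],
    [[-0.012,-0.003,0],[0,0,0.017],1],
    [[-0.012,-0.003,0],[0,0,0.017],1],
    [[-0.012,-0.003,0],[0,0,0.017],-0.5],
    [[-0.012,-0.003,0],[0,0,0.017],-0.5],
    [[-0.012,-0.003,0],[0,0,0.017],-0.5],
    [[-0.012,-0.003,0],[0,0,0.017],-0.5],
    [[-0.012,-0.003,-0.2],[0,0,0.017],-0.5],
    [[-0.012,-0.003,-0.4],[0,0,0.017],-0.5],
    [[-0.012,-0.003,-0.6],[0,0,0.017],-0.5],
  ],
)

```text
time: 6.75
ee_pos: [0.4628, 0.262, 0.2719]
tcp_rot: [180.0, -0.0, -58.1]
wrist_force: [1.1, 0.6, 0.3]
opening: 0.0641
```

```bash
python3 - <<'E'
from h import *
im=camera('top');c=get_calibration('top');cv2.imwrite('pics/t2.png',im)
P=np.array([.5425,.313])
for r in place_of('damper_grip','top'):
    g=at(r['point'],c,.136)[:2]; d=g-P; print(r['p'],g,np.degrees(np.arctan2(d[1],d[0])))
print(tool()[2]['q'],tool()[2]['opening'])
cv2.imwrite('pics/t2c.png',cv2.resize(im[130:240,90:220],None,fx=5,fy=5,interpolation=cv2.INTER_CUBIC))
go([.40,.20,.33],0)
E
```

```text
0.78 [0.46780248 0.26871078] -149.33569584377895
[ 2.95139820e+01  3.45628578e+00  1.36683977e+01  9.96293741e+01
 -3.27060368e-03  1.77595003e+02] 0.06399682748128627
go [0.4  0.2  0.33] 0 shift [ 0.064  0.292 -0.178] turn [-0.003 -0.002 -0.323] rows>= 7.0 q6 177.5950027181844
```

View pics/t2c.png

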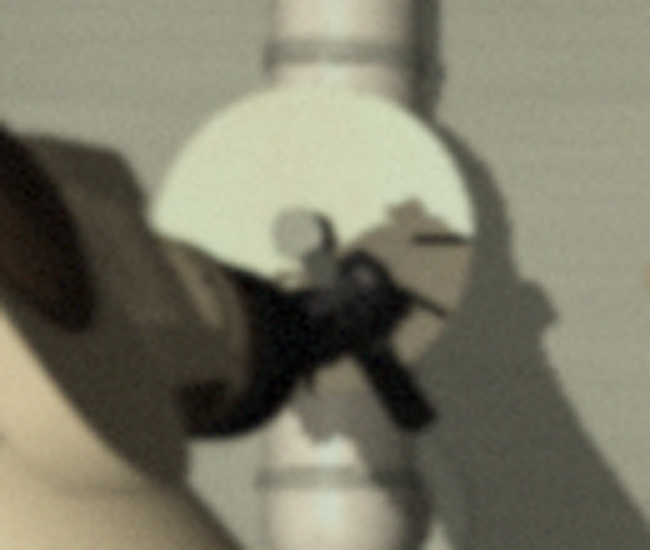

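Damper lever is at about 58–59°, so step 1 is met. Now the caps: I'll hover and measure.

```bash
python3 - <<'E'
from h import *
go([.48,.02,.33],0)
E
```

```text
go [0.48 0.02 0.33] 0 shift [ 0.715  0.383 -0.178] turn [-0.003 -0.002 -0.323] rows>= 7.0 q6 177.5950027181844
```

Request:
send_rows(
  plan=[
    [[0,0,-0.2],[0,0,0],-1],
    [[0.71,0.38,-0.2],[0,0,-0.32],-1],
    [[0.71,0.38,-0.2],[0,0,-0.32],-1],
    [[0.71,0.38,-0.2],[0,0,-0.32],-1],
    [[0.71,0.38,-0.2],[0,0,-0.32],-1],
    [[0.71,0.38,-0.2],[0,0,-0.32],-1],
    [[0.71,0.38,-0.2],[0,0,-0.32],-1],
    [[0.71,0.38,-0.2],[0,0,-0.32],-1],
    [[0.71,0.38,-0.2],[0,0,-0.32],-1],
    [[0.71,0.38,-0.2],[0,0,-0.32],-1],
  ],
)

```text
time: 7.85
ee_pos: [0.4791, 0.0208, 0.33]
tcp_rot: [180.0, 0.0, -0.5]
wrist_force: [0.8, -0.0, -0.9]
opening: 0.0851
```

```bash
cat >> h.py <<'E'
def caps(im,c,top=.022):
    """white-ish discs: refine network cap points by their own bright blob; skip blue"""
    out=[]
    for r in place_of('cap0','wrist'):
        X0=at(r['point'],c,0)
        u,v=np.round(proj(X0+[0,0,top],c)).astype(int); p=im[max(v-4,0):v+5,max(u-4,0):u+5].reshape(-1,3).mean(0)
        out.append((X0.round(3),round(r['p'],2),'BLUE' if p[0]>p[2]+30 else 'white',np.round(r['point'])))
    return out
def det(l,c,cam='wrist',z=0):
    for r in place_of(l,cam): print(l,round(r['p'],2),np.round(r['point']),at(r['point'],c,z).round(3))
E
python3 - <<'E'
from h import *
im=camera('wrist');c=get_calibration('wrist');cv2.imwrite('pics/w3.png',im)
for x in caps(im,c): print(x)
for l in('scoop0','tub','tray','dish','brush'): det(l,c)
g=cv2.cvtColor(im,cv2.COLOR_BGR2GRAY)
h=cv2.HoughCircles(cv2.GaussianBlur(g,(3,3),0),cv2.HOUGH_GRADIENT,1,25,param1=120,param2=22,minRadius=11,maxRadius=30)
for x in h[0]: print(x.round(1),at(x[:2],c,.022).round(3))
print(tool()[:1])
E
```

```text
(array([ 0.715, -0.079,  0.   ]), 0.92, 'white', array([449., 209.]))
(array([ 0.528, -0.077,  0.   ]), 0.92, 'white', array([344., 209.]))
(array([0.72 , 0.074, 0.   ]), 0.79, 'white', array([466., 119.]))
scoop0 0.88 [392. 207.] [ 0.614 -0.075  0.   ]
scoop0 0.61 [284. 116.] [0.43  0.081 0.   ]
tub 0.79 [300. 326.] [ 0.444 -0.329 -0.   ]
tray 0.56 [392. 302.] [ 0.626 -0.273 -0.   ]
dish 0.56 [286. 118.] [0.434 0.079 0.   ]
brush 0.72 [346. 115.] [0.529 0.083 0.   ]
brush 0.31 [284. 117.] [0.43 0.08 0.  ]
[465.5 119.5  20.5] [0.709 0.075 0.022]
[453.5 212.5  18.8] [ 0.711 -0.077  0.022]
[343.5 214.5  13. ] [ 0.526 -0.079  0.022]
[309.5 259.5  17.1] [ 0.467 -0.164  0.022]
(array([0.47902619, 0.02145195, 0.33025283]),)
```

View pics/w3.png

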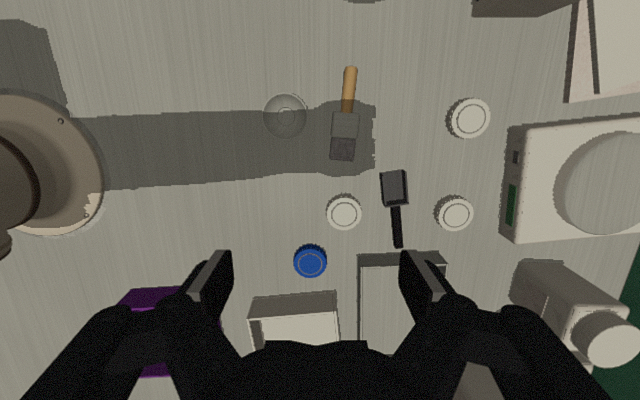

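The white caps are at (343,214), (453,213) and (466,119), the scoop runs from (398,246) at the handle end to (392,171) at the trough, the blue look-alike is at (310,260), and the scale edge is near column 505. I'll take the near cap first with the jaws along y, which keeps them clear of the scale at the far caps.

```bash
python3 - <<'E'
from h import *
c=get_calibration('wrist')
print('scale',at([502,238],c,0),at([510,128],c,.05)); H=at([398,246],c,.008);T=at([391,171],c,.012);H2=at([396,208],c,.016);print('scoop',H,T,H2, np.degrees(np.arctan2(*(T-H)[1::-1])),np.linalg.norm(T-H))
for a in((.526,-.078,.08),(.526,-.078,.003)): go(a,90)
E
```

```text
scale [ 0.81835918 -0.135377    0.        ] [0.76101234 0.06448482 0.05      ]
scoop [ 0.62741676 -0.14557662  0.008     ] [ 0.60380602 -0.00608487  0.012     ] [ 0.61581869 -0.06946731  0.016     ] 99.60697637377143 0.1415323861453647
go [ 0.526 -0.078  0.08 ] 90 shift [0.159 0.33  0.834] turn [0.    0.    0.497] rows>= 11.0 q6 93.03428350830225
go [ 0.526 -0.078  0.003] 90 shift [0.159 0.33  1.091] turn [0.    0.    0.497] rows>= 11.0 q6 93.03428350830225
```

```bash
cat >> h.py <<'E'
def go(pos,yaw):
    p,R,s=tool(); pos=np.array(pos); sh=R.inv().apply(pos-p)/.3; q1=np.degrees(np.arctan2(pos[1],pos[0]))
    c=[]
    for y in (yaw-180,yaw,yaw+180):
        q6=90+q1-y
        if abs(q6)<172:
            d=y-s['tcp_rot'][2]; d=d-(s['q'][5]*0); 
            # turn that really takes joint 6 there
            need=-(q6-s['q'][5])+(q1-s['q'][0]); c.append((abs(need),need,q6,y))
    _,need,q6,y=min(c)
    T=Ro.from_euler('xyz',[180,0,y],degrees=True); rv=(R.inv()*T).as_rotvec()/np.pi
    print('go',pos.round(3),yaw,'shift',sh.round(3),'turn',rv.round(3),'need',round(need),'q6 after',round(q6),'rows',np.ceil(max(np.linalg.norm(pos-p)/.05,abs(need)/8.59)))
E
python3 - <<'E'
from h import *
go((.526,-.078,.08),90)
E
```

```text
go [ 0.526 -0.078  0.08 ] 90 shift [0.159 0.33  0.834] turn [0.    0.    0.497] need -90 q6 after 172 rows 11.0
```

Request:
send_rows(
  plan=[
    [[0.16,0.33,0.4],[0,0,-0.45],-1],
    [[0.16,0.33,0.4],[0,0,-0.45],-1],
    [[0.16,0.33,0.4],[0,0,-0.45],-1],
    [[0.16,0.33,0.4],[0,0,-0.45],-1],
    [[0.16,0.33,0.4],[0,0,-0.5],-1],
    [[0.16,0.33,0.4],[0,0,-0.5],-1],
    [[0.16,0.33,0.5],[0,0,-0.5],-1],
    [[0.16,0.33,0.6],[0,0,-0.5],-1],
    [[0.16,0.33,0.7],[0,0,-0.5],-1],
    [[0.16,0.33,0.8],[0,0,-0.5],-1],
  ],
)

```text
time: 9.2
ee_pos: [0.5261, -0.078, 0.0891]
tcp_rot: [180.0, 0.0, 85.8]
wrist_force: [-0.0, -0.6, 0.2]
opening: 0.0852
```

```bash
python3 - <<'E'
from h import *
im=camera('wrist');c=get_calibration('wrist');cv2.imwrite('pics/w4.png',im)
for x in caps(im,c): print(x)
go((.526,-.078,.003),90)
E
```

```text
(array([0.707, 0.075, 0.   ]), 0.96, 'white', array([477., 363.]))
(array([ 0.524, -0.078,  0.   ]), 0.78, 'white', array([316., 202.]))
(array([ 0.466, -0.169,  0.   ]), 0.62, 'BLUE', array([196., 140.]))
go [ 0.526 -0.078  0.003] 90 shift [-0.001  0.009  0.278] turn [-0.002 -0.    -0.024] need 4 q6 after -8 rows 2.0
```

Request:
send_rows(
  plan=[
    [[0,0,0.15],[0,0,-0.02],-1],
    [[0,0,0.25],[0,0,-0.02],-1],
    [[0,0,0.28],[0,0,-0.02],-1],
    [[0,0,0.28],[0,0,-0.02],1],
    [[0,0,0.28],[0,0,-0.02],1],
    [[0,0,0.28],[0,0,-0.02],1],
    [[0,0,0.28],[0,0,-0.02],1],
    [[0,0,0.28],[0,0,-0.02],1],
    [[0,0,0.1],[0,0,-0.02],1],
    [[0,0,-0.1],[0,0,-0.02],1],
  ],
  force=40,
)

```text
time: 10.3
ee_pos: [0.5255, -0.078, 0.1079]
tcp_rot: [-179.9, -0.0, 89.0]
wrist_force: [1.1, -0.8, 0.1]
opening: 0.0579
```

```bash
python3 - <<'E'
from h import *
go((.482,-.314,.12),90)
E
```

```text
go [ 0.482 -0.314  0.12 ] 90 shift [-0.789 -0.132 -0.04 ] turn [-0.    -0.    -0.005] need 1 q6 after -33 rows 5.0
```

Request:
send_rows(
  plan=[
    [[-0.79,-0.13,-0.08],[0,0,0],1],
    [[-0.79,-0.13,-0.08],[0,0,0],1],
    [[-0.79,-0.13,-0.08],[0,0,0],1],
    [[-0.79,-0.13,-0.08],[0,0,0],1],
    [[-0.79,-0.13,-0.08],[0,0,0],1],
    [[-0.79,-0.13,-0.08],[0,0,0],1],
  ],
)

```text
time: 10.9
ee_pos: [0.4827, -0.3191, 0.132]
tcp_rot: [179.9, 0.1, 88.8]
wrist_force: [0.4, 1.0, -1.1]
opening: 0.0582
```

```bash
python3 - <<'E'
from h import *
im=camera('wrist');c=get_calibration('wrist');cv2.imwrite('pics/w5.png',im)
det('tub',c);print(tool()[2]['opening'])
im=camera('top');c=get_calibration('top')
print(cv2.imwrite('pics/t5.png',im)); det('tub',c,'top')
go((.48,-.316,.035),90)
E
```

```text
tub 0.62 [307. 141.] [ 0.439 -0.325  0.   ]
0.05817367522931247
True
tub 0.78 [382. 304.] [ 0.186 -0.316  0.   ]
tub 0.71 [468. 258.] [ 0.318 -0.569  0.   ]
tub 0.69 [384. 215.] [ 0.444 -0.326  0.   ]
go [ 0.48  -0.316  0.035] 90 shift [-0.007 -0.013  0.32 ] turn [ 0.     0.    -0.005] need 1 q6 after -33 rows 2.0
```

View pics/w5.png

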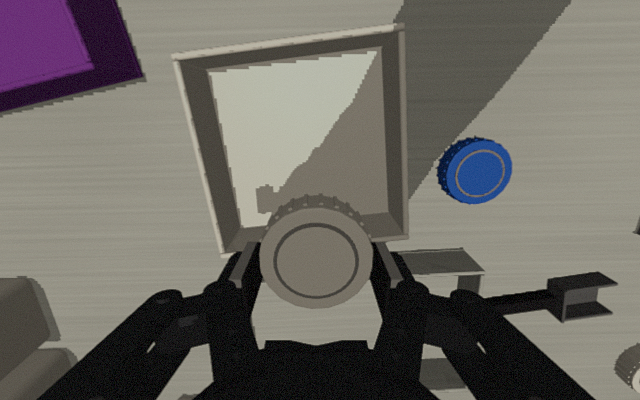

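The cap is held over the white tub, whose rim runs from (175,57) to (408,238); the blue look-alike is outside it at (476,170). Lowering and releasing.

Request:
send_rows(
  plan=[
    [[-0.0,-0.02,0.16],[0,0,0],1],
    [[-0.0,-0.02,0.3],[0,0,0],1],
    [[-0.0,-0.02,0.32],[0,0,0],1],
    [[-0.0,-0.02,0.32],[0,0,0],1],
    [[-0.0,-0.02,0.32],[0,0,0],-0.6],
    [[-0.0,-0.02,0.32],[0,0,0],-0.6],
    [[0,-0.02,0.32],[0,0,0],-0.6],
    [[0,-0.02,0.16],[0,0,0],-0.6],
    [[0,-0.02,0],[0,0,0],-1],
    [[0,-0.02,-0.1],[0,0,0],-1],
  ],
)

```text
time: 12.1
ee_pos: [0.4781, -0.3148, 0.165]
tcp_rot: [179.8, 0.1, 89.1]
wrist_force: [0.3, -0.7, 1.2]
opening: 0.085
```

```bash
python3 - <<'E'
from h import *
im=camera('wrist');c=get_calibration('wrist');cv2.imwrite('pics/w6.png',im)
for x in caps(im,c): print(x)
go((.705,-.078,.12),90)
E
```

```text
(array([ 0.483, -0.313,  0.   ]), 0.89, 'white', array([319., 179.]))
(array([ 0.471, -0.169,  0.   ]), 0.69, 'BLUE', array([450., 166.]))
(array([ 0.638, -0.284,  0.   ]), 0.38, 'white', array([344., 295.]))
go [ 0.705 -0.078  0.12 ] 90 shift [0.805 0.738 0.157] turn [ 0.002  0.002 -0.005] need 1 q6 after -6 rows 7.0
```

Request:
send_rows(
  plan=[
    [[0.8,0.73,0.15],[0,0,-0.005],-1],
    [[0.8,0.73,0.15],[0,0,-0.005],-1],
    [[0.8,0.73,0.15],[0,0,-0.005],-1],
    [[0.8,0.73,0.15],[0,0,-0.005],-1],
    [[0.8,0.73,0.15],[0,0,-0.005],-1],
    [[0.8,0.73,0.15],[0,0,-0.005],-1],
    [[0.8,0.73,0.15],[0,0,-0.005],-1],
    [[0.8,0.73,0.15],[0,0,-0.005],-1],
    [[0.8,0.73,0.15],[0,0,-0.005],-1],
  ],
)

```text
time: 13.1
ee_pos: [0.7002, -0.0773, 0.1145]
tcp_rot: [-179.9, 0.0, 90.0]
wrist_force: [0.6, -0.1, 0.1]
opening: 0.0853
```

```bash
python3 - <<'E'
from h import *
im=camera('wrist');c=get_calibration('wrist');cv2.imwrite('pics/w7.png',im)
L=caps(im,c)
for x in L: print(x)
det('scoop0',c); print(tool()[0])
g=cv2.GaussianBlur(cv2.cvtColor(im,cv2.COLOR_BGR2GRAY),(3,3),0)
h=cv2.HoughCircles(g,cv2.HOUGH_GRADIENT,1,40,param1=120,param2=25,minRadius=25,maxRadius=60)
for x in (h[0] if h is not None else []): print(x.round(1),at(x[:2],c,.022).round(3))
go((.711,-.078,.003),90)
E
```

```text
(array([ 0.715, -0.081,  0.   ]), 0.97, 'white', array([314., 206.]))
(array([0.717, 0.077, 0.   ]), 0.65, 'white', array([479., 208.]))
scoop0 0.8 [315.  98.] [ 0.618 -0.08   0.   ]
[ 0.69982725 -0.07888032  0.11577049]
[311.5 215.5  33. ] [ 0.716 -0.083  0.022]
[481.5 211.5  34.4] [0.713 0.067 0.022]
go [ 0.711 -0.078  0.003] 90 shift [0.003 0.037 0.376] turn [ 0.  0. -0.] need 0 q6 after -6 rows 3.0
```

View pics/w7.png

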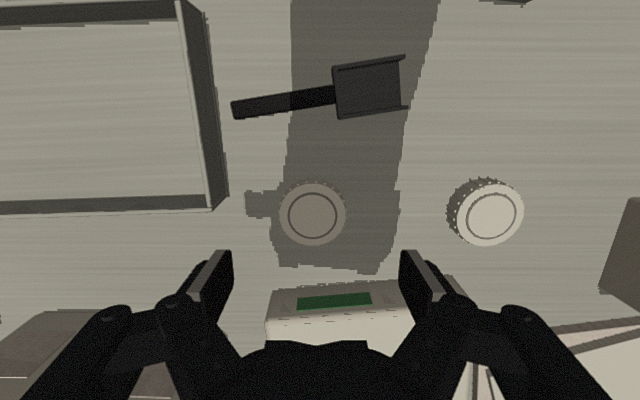

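The cap sits at (312,213), about (.715,-.081), and the scale front is clear behind it.

Request:
send_rows(
  plan=[
    [[-0.005,0.045,0.15],[0,0,0],-1],
    [[-0.005,0.045,0.28],[0,0,0],-1],
    [[-0.005,0.045,0.37],[0,0,0],-1],
    [[-0.005,0.045,0.37],[0,0,0],-1],
    [[-0.005,0.045,0.37],[0,0,0],1],
    [[-0.005,0.045,0.37],[0,0,0],1],
    [[-0.005,0.045,0.37],[0,0,0],1],
    [[-0.005,0.045,0.37],[0,0,0],1],
    [[-0.005,0.045,0.37],[0,0,0],1],
    [[-0.005,0.045,0.15],[0,0,0],1],
  ],
)

```text
time: 14.25
ee_pos: [0.7107, -0.0792, 0.0492]
tcp_rot: [-179.5, -0.1, 90.0]
wrist_force: [1.1, -0.9, -1.2]
opening: 0.0578
```

```bash
python3 - <<'E'
from h import *
go((.6,-.2,.13),90)
go((.405,-.314,.13),90)
E
```

```text
go [ 0.6  -0.2   0.13] 90 shift [-0.403 -0.371 -0.266] turn [-0.003 -0.    -0.   ] need 0 q6 after -18 rows 4.0
go [ 0.405 -0.314  0.13 ] 90 shift [-0.783 -1.021 -0.261] turn [-0.003 -0.    -0.   ] need 0 q6 after -38 rows 8.0
```

Request:
send_rows(
  plan=[
    [[0,-0.05,-0.17],[0,0,0],1],
    [[0,-0.1,-0.27],[0,0,0],1],
    [[-0.78,-0.99,-0.27],[0,0,0],1],
    [[-0.78,-0.99,-0.27],[0,0,0],1],
    [[-0.78,-0.99,-0.27],[0,0,0],1],
    [[-0.78,-0.99,-0.27],[0,0,0],1],
    [[-0.78,-0.99,-0.27],[0,0,0],1],
    [[-0.78,-0.99,-0.27],[0,0,0],1],
    [[-0.78,-0.99,-0.27],[0,0,0],1],
    [[-0.78,-0.99,-0.27],[0,0,0],1],
  ],
)

```text
time: 15.25
ee_pos: [0.4136, -0.3163, 0.1373]
tcp_rot: [179.9, 0.1, 89.7]
wrist_force: [0.8, 0.7, 0.5]
opening: 0.0582
```

```bash
python3 - <<'E'
from h import *
print(tool()[2]['opening']);go((.406,-.316,.035),90)
E
```

```text
0.05824964629349643
go [ 0.406 -0.316  0.035] 90 shift [ 0.002 -0.026  0.341] turn [ 0.     0.001 -0.002] need 0 q6 after -38 rows 3.0
```

Request:
send_rows(
  plan=[
    [[0,-0.026,0.15],[0,0,0],1],
    [[0,-0.026,0.28],[0,0,0],1],
    [[0,-0.026,0.34],[0,0,0],1],
    [[0,-0.026,0.34],[0,0,0],1],
    [[0,-0.026,0.34],[0,0,0],-0.6],
    [[0,-0.026,0.34],[0,0,0],-0.6],
    [[0,-0.026,0.34],[0,0,0],-0.6],
    [[0,-0.026,0.18],[0,0,0],-0.6],
    [[0,-0.026,0.02],[0,0,0],-1],
    [[0,-0.026,-0.1],[0,0,0],-1],
  ],
)

```text
time: 16.25
ee_pos: [0.4093, -0.3136, 0.1693]
tcp_rot: [179.8, 0.1, 90.0]
wrist_force: [1.0, -0.9, 0.3]
opening: 0.0854
```

```bash
python3 - <<'E'
from h import *
im=camera('wrist');c=get_calibration('wrist');cv2.imwrite('pics/w8.png',im)
for x in caps(im,c): print(x)
go((.62,-.08,.16),75)
E
```

```text
(array([0.727, 0.082, 0.   ]), 0.73, 'white', array([585., 383.]))
(array([ 0.478, -0.168,  0.   ]), 0.65, 'BLUE', array([439., 229.]))
(array([ 0.486, -0.317,  0.   ]), 0.56, 'white', array([315., 234.]))
go [ 0.62 -0.08  0.16] 75 shift [0.783 0.697 0.041] turn [0.003 0.002 0.083] need -15 q6 after 8 rows 7.0
```

Request:
send_rows(
  plan=[
    [[0.8,0.7,0.04],[0,0,0],-1],
    [[0.8,0.7,0.04],[0,0,0],-1],
    [[0.8,0.7,0.04],[0,0,0],-1],
    [[0.8,0.7,0.04],[0,0,0],-1],
    [[0.8,0.7,0.04],[0,0,0],-1],
    [[0.8,0.7,0.04],[0,0,0],-1],
    [[0.8,0.7,0.04],[0,0,0],-1],
  ],
)

```text
time: 17.05
ee_pos: [0.621, -0.0698, 0.1528]
tcp_rot: [180.0, -0.0, 90.2]
wrist_force: [-0.9, -0.7, 0.5]
opening: 0.0854
```

```bash
python3 - <<'E'
from h import *
im=camera('top');c=get_calibration('top');cv2.imwrite('pics/t8.png',im)
cv2.imwrite('pics/t8c.png',cv2.resize(im[90:270,130:430],None,fx=2.6,fy=2.6,interpolation=cv2.INTER_CUBIC))
det('cap0',c,'top')
det('damper_grip',c,'top',.136)
go((.698,.07,.12),90)
E
```

```text
cap0 0.92 [334. 202.] [ 0.481 -0.178  0.   ]
cap0 0.75 [250. 125.] [0.711 0.068 0.   ]
cap0 0.69 [381. 228.] [ 0.405 -0.316  0.   ]
cap0 0.56 [382. 205.] [ 0.472 -0.319  0.   ]
damper_grip 0.83 [168. 204.] [0.469 0.264 0.136]
damper_grip 0.25 [246. 219.] [0.43  0.062 0.136]
go [0.698 0.07  0.12 ] 90 shift [0.475 0.264 0.11 ] turn [-0.     0.     0.001] need 0 q6 after 6 rows 4.0
```

View pics/t8c.png

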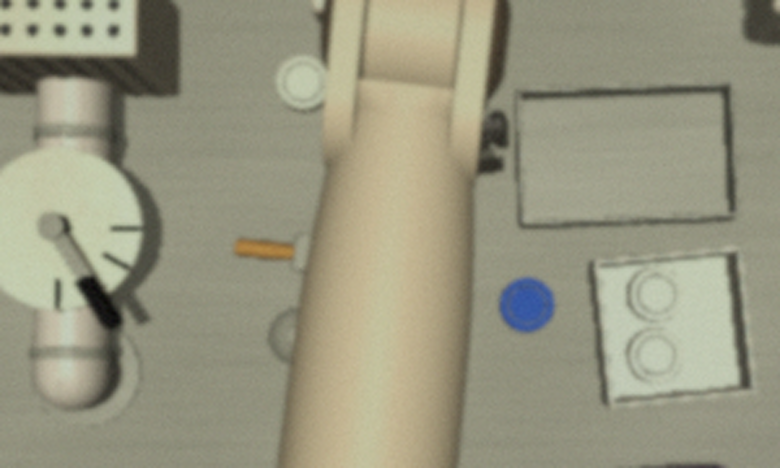

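Both caps lie in the tub at (655,295) and (655,355) of the crop, and the lever is still near 58°. The third cap is at (302,82). Hovering over it.

Request:
send_rows(
  plan=[
    [[0.47,0.26,0.11],[0,0,0],-1],
    [[0.47,0.26,0.11],[0,0,0],-1],
    [[0.47,0.26,0.11],[0,0,0],-1],
    [[0.47,0.26,0.11],[0,0,0],-1],
    [[0.47,0.26,0.11],[0,0,0],-1],
  ],
)

```text
time: 17.7
ee_pos: [0.6969, 0.0681, 0.1194]
tcp_rot: [-179.9, 0.0, 90.0]
wrist_force: [-0.5, -0.4, -0.1]
opening: 0.0853
```

```bash
python3 - <<'E'
from h import *
im=camera('wrist');c=get_calibration('wrist');cv2.imwrite('pics/w9.png',im)
L=caps(im,c)
for x in L: print(x)
g=cv2.GaussianBlur(cv2.cvtColor(im,cv2.COLOR_BGR2GRAY),(3,3),0)
h=cv2.HoughCircles(g,cv2.HOUGH_GRADIENT,1,40,param1=120,param2=25,minRadius=25,maxRadius=60)
for x in (h[0] if h is not None else []): print(x.round(1),at(x[:2],c,.022).round(3))
go((.712,.073,.003),90)
E
```

```text
(array([0.72 , 0.074, 0.   ]), 0.83, 'white', array([325., 212.]))
[325.5 215.5  31.2] [0.715 0.075 0.022]
go [0.712 0.073 0.003] 90 shift [0.024 0.051 0.393] turn [-0.  0. -0.] need 0 q6 after 6 rows 3.0
```

Request:
send_rows(
  plan=[
    [[0.025,0.055,0.15],[0,0,0],-1],
    [[0.025,0.055,0.28],[0,0,0],-1],
    [[0.025,0.055,0.39],[0,0,0],-1],
    [[0.025,0.055,0.39],[0,0,0],-1],
    [[0.025,0.055,0.39],[0,0,0],1],
    [[0.025,0.055,0.39],[0,0,0],1],
    [[0.025,0.055,0.39],[0,0,0],1],
    [[0.025,0.055,0.39],[0,0,0],1],
    [[0.025,0.055,0.39],[0,0,0],1],
    [[0.025,0.055,0.15],[0,0,0],1],
  ],
)

```text
time: 18.8
ee_pos: [0.7106, 0.0745, 0.0487]
tcp_rot: [-179.5, 0.1, 90.0]
wrist_force: [0.6, 0.5, -1.7]
opening: 0.0578
```

```bash
python3 - <<'E'
from h import *
go((.6,-.17,.15),0)
E
```

```text
go [ 0.6  -0.17  0.15] 0 shift [-0.815 -0.371 -0.334] turn [-0.002  0.002  0.5  ] need -90 q6 after 74 rows 11.0
```

Request:
send_rows(
  plan=[
    [[0,-0.1,-0.17],[0,0,0],1],
    [[0,-0.2,-0.34],[0,0,0.04],1],
    [[-0.82,-0.37,-0.34],[0,0,0.45],1],
    [[-0.82,-0.37,-0.34],[0,0,0.45],1],
    [[-0.82,-0.37,-0.34],[0,0,0.45],1],
    [[-0.82,-0.37,-0.34],[0,0,0.45],1],
    [[-0.82,-0.37,-0.34],[0,0,0.5],1],
    [[-0.82,-0.37,-0.34],[0,0,0.5],1],
    [[-0.82,-0.37,-0.34],[0,0,0.5],1],
    [[-0.82,-0.37,-0.34],[0,0,0.5],1],
  ],
)

```text
time: 19.8
ee_pos: [0.6025, -0.1719, 0.1574]
tcp_rot: [179.9, -0.1, 13.6]
wrist_force: [-0.8, 0.1, -0.3]
opening: 0.0581
```

```bash
python3 - <<'E'
from h import *
print(tool()[2]['opening']);go((.442,-.367,.15),0)
E
```

```text
0.05813284334867503
go [ 0.442 -0.367  0.15 ] 0 shift [-0.673  0.506  0.024] turn [ 0.    -0.001  0.075] need -14 q6 after 50 rows 6.0
```

Request:
send_rows(
  plan=[
    [[-0.67,0.51,0.02],[0,0,0.075],1],
    [[-0.67,0.51,0.02],[0,0,0.075],1],
    [[-0.67,0.51,0.02],[0,0,0.075],1],
    [[-0.67,0.51,0.02],[0,0,0.075],1],
    [[-0.67,0.51,0.02],[0,0,0.075],1],
    [[-0.67,0.51,0.02],[0,0,0.075],1],
    [[-0.67,0.51,0.02],[0,0,0.075],1],
  ],
)

```text
time: 20.5
ee_pos: [0.4438, -0.3694, 0.151]
tcp_rot: [179.9, -0.1, 0.4]
wrist_force: [0.2, -0.4, -1.0]
opening: 0.058
```

```bash
python3 - <<'E'
from h import *
print(tool()[2]['opening']);go((.442,-.367,.037),0)
E
```

```text
0.05798289478716027
go [ 0.442 -0.367  0.037] 0 shift [-0.007 -0.009  0.38 ] turn [ 0.    -0.001  0.002] need 0 q6 after 50 rows 3.0
```

Request:
send_rows(
  plan=[
    [[-0.006,-0.006,0.15],[0,0,0],1],
    [[-0.006,-0.006,0.3],[0,0,0],1],
    [[-0.006,-0.006,0.38],[0,0,0],1],
    [[-0.006,-0.006,0.38],[0,0,0],1],
    [[-0.006,-0.006,0.38],[0,0,0],-0.6],
    [[-0.006,-0.006,0.38],[0,0,0],-0.6],
    [[-0.006,-0.006,0.38],[0,0,0],-0.6],
    [[-0.006,-0.006,0.2],[0,0,0],-0.6],
    [[-0.006,-0.006,0],[0,0,0],-1],
    [[-0.006,-0.006,-0.15],[0,0,0],-1],
  ],
)

```text
time: 21.5
ee_pos: [0.4426, -0.3661, 0.1884]
tcp_rot: [179.9, -0.1, 0.5]
wrist_force: [0.7, -0.5, -0.1]
opening: 0.0855
```

```bash
python3 - <<'E'
from h import *
go((.6,-.11,.24),10)
E
```

```text
go [ 0.6  -0.11  0.24] 10 shift [ 0.533 -0.849 -0.172] turn [ 0.    -0.    -0.053] need 9 q6 after 70 rows 7.0
```

Request:
send_rows(
  plan=[
    [[0.53,-0.85,-0.17],[0,0,-0.05],-1],
    [[0.53,-0.85,-0.17],[0,0,-0.05],-1],
    [[0.53,-0.85,-0.17],[0,0,-0.05],-1],
    [[0.53,-0.85,-0.17],[0,0,-0.05],-1],
    [[0.53,-0.85,-0.17],[0,0,-0.05],-1],
    [[0.53,-0.85,-0.17],[0,0,-0.05],-1],
    [[0.53,-0.85,-0.17],[0,0,-0.05],-1],
    [[0.53,-0.85,-0.17],[0,0,-0.05],-1],
  ],
)

```text
time: 22.3
ee_pos: [0.6001, -0.1085, 0.2373]
tcp_rot: [180.0, -0.1, 9.7]
wrist_force: [-0.2, -0.4, -0.6]
opening: 0.0851
```

```bash
python3 - <<'E'
from h import *
c=get_calibration('wrist');im=camera('wrist');cv2.imwrite('pics/w10.png',im)
det('scoop0',c)
t=camera('top')[90:270,250:430]; cv2.imwrite('pics/w10b.png',np.hstack([im,cv2.resize(t,(160,160))[np.r_[0:160,[0]*240]]]))
E
```

```text
(no output)
```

View pics/w10b.png

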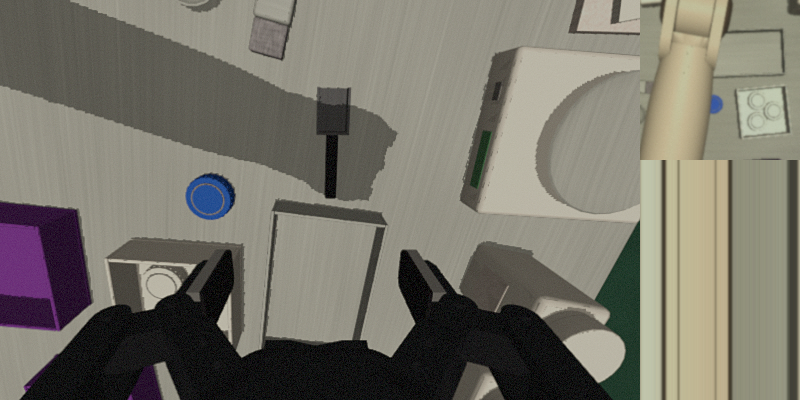

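Three caps are in the tub. The scoop runs from its handle end at (331,197) to the trough end at (333,88). No second scoop is in sight.

```bash
python3 - <<'E'
from h import *
c=get_calibration('wrist')
A=at([331,196],c,.012);B=at([333,136],c,.016);T=at([333.5,88],c,.024);print(A,B,T)
d=(T-A)[:2];L=np.linalg.norm(d);d/=L;print(L,np.degrees(np.arctan2(d[1],d[0])))
d2=(B-A)[:2];print(np.linalg.norm(d2),np.degrees(np.arctan2(d2[1],d2[0])))
g=B[:2]-d*.035; print(g)
yw=np.degrees(np.arctan2(d[1],d[0]))-90
go((*g,.06),yw);go((*g,.0),yw)
E
```

```text
[ 0.62682592 -0.14670847  0.012     ] [ 0.61474961 -0.06771446  0.016     ] [ 0.60475951 -0.01288689  0.024     ]
0.13562869001144004 99.36348882490722
0.07991176193457598 98.69187057749583
[ 0.62044402 -0.10224812]
go [ 0.62  -0.102  0.06 ] 9.363488824907222 shift [ 0.076 -0.017  0.589] turn [ 0.    -0.     0.001] need 0 q6 after 71 rows 4.0
go [ 0.62  -0.102  0.   ] 9.363488824907222 shift [ 0.076 -0.017  0.789] turn [ 0.    -0.     0.001] need 0 q6 after 71 rows 5.0
```

Request:
send_rows(
  plan=[
    [[0.075,-0.01,0.5],[0,0,0],-0.3],
    [[0.075,-0.01,0.5],[0,0,0],-0.3],
    [[0.075,-0.01,0.5],[0,0,0],-0.3],
    [[0.075,-0.01,0.65],[0,0,0],-0.3],
    [[0.075,-0.01,0.775],[0,0,0],-0.3],
    [[0.075,-0.01,0.775],[0,0,0],-0.3],
    [[0.075,-0.01,0.775],[0,0,0],1],
    [[0.075,-0.01,0.775],[0,0,0],1],
    [[0.075,-0.01,0.775],[0,0,0],1],
    [[0.075,-0.01,0.775],[0,0,0],1],
  ],
  force=60,
)

```text
time: 23.45
ee_pos: [0.6219, -0.1037, 0.0058]
tcp_rot: [179.9, -0.1, 9.5]
wrist_force: [-1.8, -1.2, 6.8]
opening: 0.0131
```

Request:
send_rows(
  plan=[
    [[0,0,0],[0,0,0],1],
    [[0,0,0],[0,0,0],1],
    [[0,0,-0.1],[0,0,0],1],
    [[0,0,-0.25],[0,0,0],1],
    [[0,0,-0.4],[0,0,0],1],
    [[0,0,-0.4],[0,0,0],1],
  ],
)

```text
time: 24.05
ee_pos: [0.6238, -0.1035, 0.1319]
tcp_rot: [179.8, -0.6, 9.5]
wrist_force: [0.8, -1.0, -0.4]
opening: 0.0134
```

```bash
python3 - <<'E'
from h import *
im=camera('wrist');c=get_calibration('wrist');cv2.imwrite('pics/w11.png',im)
det('tray',c)
go((.635,-.300,.13),3);go((.635,-.300,.03),3)
E
```

```text
tray 0.69 [296. 330.] [ 0.631 -0.279  0.   ]
tray 0.25 [134. 344.] [ 0.443 -0.331  0.   ]
go [ 0.635 -0.3    0.13 ] 3 shift [-0.065  0.654 -0.014] turn [ 0.    -0.001  0.036] need -7 q6 after 62 rows 4.0
go [ 0.635 -0.3    0.03 ] 3 shift [-0.066  0.654  0.319] turn [ 0.    -0.001  0.036] need -7 q6 after 62 rows 5.0
```

View pics/w11.png

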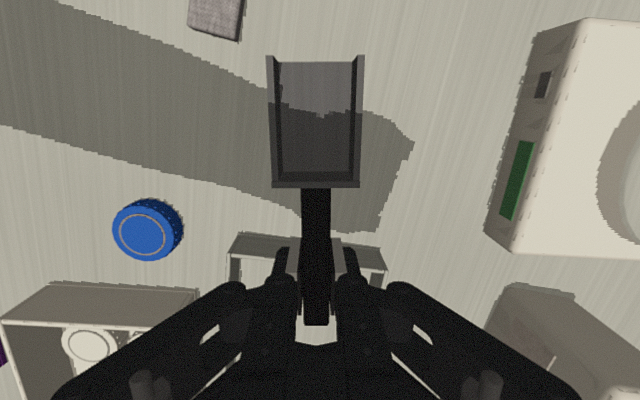

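The scoop is held by its handle and level, with the trough at (318,120). Carrying it to the tray.

Request:
send_rows(
  plan=[
    [[-0.066,0.65,0],[0,0,0.036],1],
    [[-0.066,0.65,0],[0,0,0.036],1],
    [[-0.066,0.65,0],[0,0,0.036],1],
    [[-0.066,0.65,0],[0,0,0.036],1],
    [[-0.066,0.65,0],[0,0,0.036],1],
    [[-0.066,0.65,0],[0,0,0.036],1],
    [[-0.066,0.65,0.16],[0,0,0.036],1],
    [[-0.066,0.65,0.28],[0,0,0.036],1],
    [[-0.066,0.65,0.36],[0,0,0.036],1],
    [[-0.066,0.65,0.36],[0,0,0.036],1],
  ],
)

```text
time: 25.15
ee_pos: [0.632, -0.2961, 0.0117]
tcp_rot: [-179.8, 0.3, 3.1]
wrist_force: [0.5, 0.4, -1.2]
opening: 0.013
```

```bash
python3 - <<'E'
from h import *
s=tool();print(s[2]['opening'],s[0],s[2]['wrist_force'])
E
```

```text
0.013010790124973078 [ 0.63196102 -0.29608677  0.01174965] [ 0.49287401  0.39667122 -1.20698539]
```

Request:
send_rows(
  plan=[
    [[0,0,0],[0,0,0],-0.2],
    [[0,0,0],[0,0,0],-0.2],
    [[0,0,0],[0,0,0],-0.2],
    [[0,0,0],[0,0,0],-0.2],
    [[0,0,-0.15],[0,0,0],-0.2],
    [[0,0,-0.3],[0,0,0],-0.2],
    [[0,0,-0.45],[0,0,0],-0.5],
    [[0,0,-0.6],[0,0,0],-1],
    [[0,0,-0.75],[0,0,0],-1],
    [[0,0,-0.8],[0,0,0],-1],
  ],
)

```text
time: 26.15
ee_pos: [0.6342, -0.299, 0.2623]
tcp_rot: [179.8, -0.4, 3.0]
wrist_force: [0.1, 0.1, -0.5]
opening: 0.0856
```

```bash
python3 - <<'E'
from h import *
go((.50,-.03,.30),-15)
E
```

```text
go [ 0.5  -0.03  0.3 ] -15 shift [-0.398 -0.919 -0.132] turn [ 0.001 -0.002  0.1  ] need -18 q6 after 102 rows 7.0
```

Request:
send_rows(
  plan=[
    [[-0.45,-0.92,-0.15],[0,0,-0.4],-1],
    [[-0.45,-0.92,-0.15],[0,0,-0.4],-1],
    [[-0.45,-0.92,-0.15],[0,0,-0.4],-1],
    [[-0.45,-0.92,-0.15],[0,0,-0.4],-1],
    [[-0.45,-0.92,-0.15],[0,0,-0.4],-1],
    [[-0.45,-0.92,-0.15],[0,0,-0.4],-1],
    [[-0.45,-0.92,-0.15],[0,0,-0.4],-1],
    [[-0.45,-0.92,-0.15],[0,0,-0.4],-1],
    [[-0.45,-0.92,-0.15],[0,0,-0.4],-1],
    [[-0.45,-0.92,-0.15],[0,0,-0.4],-1],
  ],
)

```text
time: 27.15
ee_pos: [0.4842, -0.0301, 0.3015]
tcp_rot: [179.9, -0.0, 75.1]
wrist_force: [-1.4, -0.4, -0.3]
opening: 0.0855
```

```bash
python3 - <<'E'
from h import *
im=camera('top');c=get_calibration('top');cv2.imwrite('pics/t12.png',im)
cv2.imwrite('pics/t12c.png',cv2.resize(im[60:400,60:560],None,fx=1.6,fy=1.6,interpolation=cv2.INTER_CUBIC))
det('scoop0',c,'top');det('cap0',c,'top');det('damper_grip',c,'top',.136)
P=np.array([.5425,.313]);a=np.radians(-148.5)
go((*(P+.094*np.array([np.cos(a),np.sin(a)])),.22),121.5)
E
```

```text
scoop0 0.96 [366. 152.] [ 0.629 -0.274  0.   ]
cap0 0.85 [336. 205.] [ 0.472 -0.183  0.   ]
cap0 0.79 [383. 206.] [ 0.471 -0.321  0.   ]
cap0 0.54 [401. 218.] [ 0.434 -0.376  0.   ]
damper_grip 0.64 [171. 202.] [0.477 0.258 0.136]
damper_grip 0.62 [364. 146.] [ 0.623 -0.253  0.136]
go [0.462 0.264 0.22 ] 121.5 shift [ 0.928 -0.326  0.27 ] turn [ 0.     0.    -0.259] need 47 q6 after -2 rows 7.0
```

View pics/t12c.png

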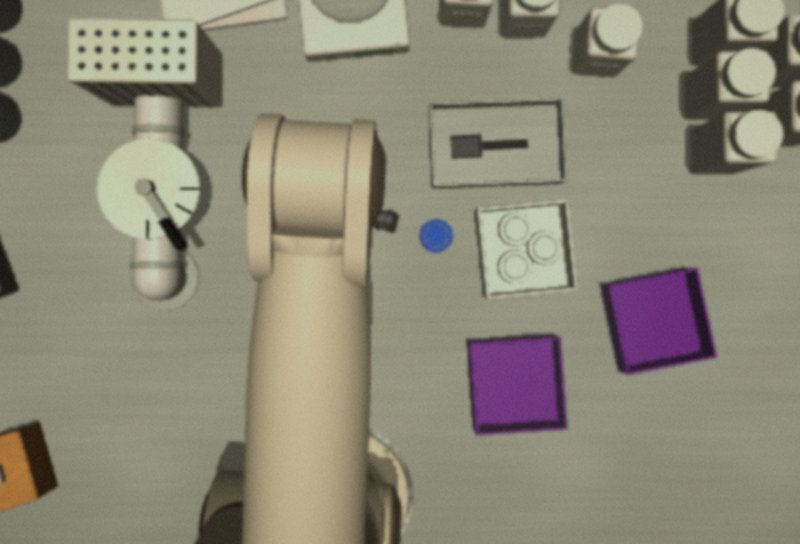

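The scoop is in the tray at (490,145) and three caps are in the tub around (525,245). No other scoop or white cap is on the bench. The lever is near 59°. Returning to the damper.

Request:
send_rows(
  plan=[
    [[0.93,-0.33,0.2],[0,0,-0.26],-0.6],
    [[0.93,-0.33,0.2],[0,0,-0.26],-0.6],
    [[0.93,-0.33,0.2],[0,0,-0.26],-0.6],
    [[0.93,-0.33,0.2],[0,0,-0.26],-0.6],
    [[0.93,-0.33,0.2],[0,0,-0.26],-0.6],
    [[0.93,-0.33,0.2],[0,0,-0.26],-0.6],
    [[0.93,-0.33,0.2],[0,0,-0.26],-0.6],
    [[0.93,-0.33,0.2],[0,0,-0.26],-0.6],
  ],
)

```text
time: 28.15
ee_pos: [0.4602, 0.2656, 0.2401]
tcp_rot: [-179.9, 0.0, 121.9]
wrist_force: [0.3, 0.0, 0.3]
opening: 0.0682
```

```bash
python3 - <<'E'
from h import *
s=tool();print(s[0],s[2]['tcp_rot'],s[2]['q'][5])
P=np.array([.5425,.313]);a=np.radians(-148.5)
for z in(.16,.122): go((*(P+.094*np.array([np.cos(a),np.sin(a)])),z),121.5)
E
```

```text
[0.4602039  0.26563346 0.24013422] [-1.79913886e+02  9.25045194e-03  1.21899039e+02] -1.8986401166905966
go [0.462 0.264 0.16 ] 121.5 shift [-0.009  0.003  0.267] turn [-0.     0.     0.002] need 0 q6 after -2 rows 2.0
go [0.462 0.264 0.122] 121.5 shift [-0.009  0.004  0.394] turn [-0.     0.     0.002] need 0 q6 after -2 rows 3.0
```

Request:
send_rows(
  plan=[
    [[-0.008,0,0.15],[0,0,0],-0.6],
    [[-0.008,0,0.28],[0,0,0],-0.6],
    [[-0.008,0,0.39],[0,0,0],-0.6],
    [[-0.008,0,0.39],[0,0,0],-0.6],
    [[-0.008,0,0.39],[0,0,0],1],
    [[-0.008,0,0.39],[0,0,0],1],
    [[-0.008,0,0.39],[0,0,0],1],
    [[-0.008,0,0.39],[0,0,0],1],
    [[-0.008,0,0.39],[0,0,0],1],
    [[-0.008,0,0.39],[0,0,0],1],
  ],
  force=40,
)

```text
time: 29.15
ee_pos: [0.4623, 0.2637, 0.1258]
tcp_rot: [179.8, -0.0, 121.9]
wrist_force: [-2.1, 1.2, 6.3]
opening: 0.0158
```

```bash
python3 - <<'E'
from h import *
s=tool();print(s[0],s[2]['tcp_rot'],s[2]['opening'])
P=np.array([.5425,.313])
d=s[0][:2]-P;print(np.degrees(np.arctan2(d[1],d[0])),np.hypot(*d))
for A in(-143,-137,-131,-125,-120,-119):
    a=np.radians(A);go((*(P+.094*np.array([np.cos(a),np.sin(a)])),.122),A+270)
E
```

```text
[0.4623094  0.26371974 0.12577173] [ 1.79831497e+02 -4.85394981e-02  1.21910839e+02] 0.015835277019876894
-148.4276478444535 0.0941226670888589
go [0.467 0.256 0.122] 127 shift [-0.03   0.002  0.013] turn [ 0.001 -0.    -0.028] need 5 q6 after -8 rows 1.0
go [0.474 0.249 0.122] 133 shift [-0.062  0.006  0.013] turn [ 0.001 -0.    -0.062] need 11 q6 after -15 rows 2.0
go [0.481 0.242 0.122] 139 shift [-0.094  0.014  0.013] turn [ 0.001 -0.    -0.095] need 17 q6 after -22 rows 2.0
go [0.489 0.236 0.122] 145 shift [-0.125  0.025  0.013] turn [ 0.001 -0.    -0.128] need 23 q6 after -29 rows 3.0
go [0.496 0.232 0.122] 150 shift [-0.149  0.037  0.013] turn [ 0.001 -0.    -0.156] need 28 q6 after -35 rows 4.0
go [0.497 0.231 0.122] 151 shift [-0.154  0.04   0.013] turn [ 0.001 -0.    -0.162] need 29 q6 after -36 rows 4.0
```

Request:
send_rows(
  plan=[
    [[-0.03,0.002,0],[0,0,-0.028],1],
    [[-0.062,0.006,0],[0,0,-0.062],1],
    [[-0.094,0.014,0],[0,0,-0.095],1],
    [[-0.125,0.025,0],[0,0,-0.128],1],
    [[-0.152,0.038,0],[0,0,-0.16],1],
    [[-0.152,0.038,0],[0,0,-0.16],1],
    [[-0.152,0.038,0],[0,0,-0.16],1],
    [[-0.152,0.038,0],[0,0,-0.16],1],
  ],
)

```text
time: 29.95
ee_pos: [0.497, 0.2321, 0.1258]
tcp_rot: [179.7, 0.1, 150.7]
wrist_force: [2.3, 8.2, 3.5]
opening: 0.0153
```

Request:
send_rows(
  plan=[
    [[0,0,0],[0,0,0],-0.5],
    [[0,0,0],[0,0,0],-0.5],
    [[0,0,0],[0,0,0],-0.5],
    [[0,0,0],[0,0,0],-0.5],
    [[0,0,0],[0,0,0],-0.5],
    [[0,0,-0.15],[0,0,0],-0.5],
    [[0,0,-0.3],[0,0,0],-0.5],
    [[0,0,-0.45],[0,0,0],-0.5],
    [[0,0,-0.6],[0,0,0],-0.5],
    [[0,0,-0.7],[0,0,0],-0.5],
  ],
)

```text
time: 30.95
ee_pos: [0.4956, 0.23, 0.3372]
tcp_rot: [179.9, 0.1, 150.6]
wrist_force: [1.1, -0.2, -0.9]
opening: 0.0636
```

```bash
python3 - <<'E'
from h import *
go((.42,.0,.35),130)
E
```

```text
go [0.42 0.   0.35] 130 shift [-0.156 -0.792 -0.044] turn [0.001 0.    0.115] need -21 q6 after -40 rows 5.0
```

Request:
send_rows(
  plan=[
    [[-0.15,-0.8,-0.04],[0,0,0],-1],
    [[-0.15,-0.8,-0.04],[0,0,0],-1],
    [[-0.15,-0.8,-0.04],[0,0,0],-1],
    [[-0.15,-0.8,-0.04],[0,0,0],-1],
    [[-0.15,-0.8,-0.04],[0,0,0],-1],
    [[-0.15,-0.8,-0.04],[0,0,0],-1],
    [[-0.15,-0.8,-0.04],[0,0,0],-1],
    [[-0.15,-0.8,-0.04],[0,0,0],-1],
  ],
)

```text
time: 31.75
ee_pos: [0.4175, -0.0006, 0.3456]
tcp_rot: [180.0, -0.0, 150.7]
wrist_force: [-0.7, 0.3, -0.4]
opening: 0.0856
```

```bash
python3 - <<'E'
from h import *
im=camera('top');c=get_calibration('top');cv2.imwrite('pics/t13.png',im)
cv2.imwrite('pics/t13c.png',cv2.resize(im[90:270,90:430],None,fx=2.3,fy=2.3,interpolation=cv2.INTER_CUBIC))
det('damper_grip',c,'top',.136);det('cap0',c,'top');det('scoop0',c,'top');det('dish',c,'top');det('brush',c,'top')
E
```

```text
damper_grip 0.25 [364. 149.] [ 0.614 -0.253  0.136]
cap0 0.76 [333. 205.] [ 0.473 -0.175  0.   ]
cap0 0.74 [383. 205.] [ 0.473 -0.323  0.   ]
cap0 0.63 [387. 232.] [ 0.395 -0.333  0.   ]
cap0 0.33 [366. 153.] [ 0.628 -0.275  0.   ]
scoop0 0.75 [362. 150.] [ 0.635 -0.261  0.   ]
```

View pics/t13c.png

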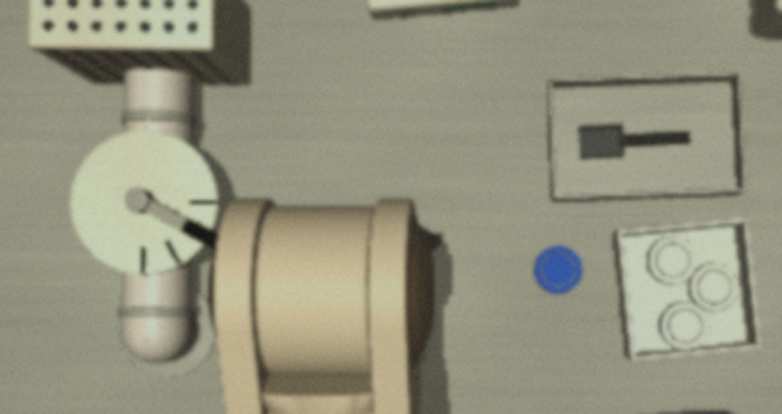

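The lever is at about 29° ((138,199) to (213,240) in the crop). The scoop is in the tray and the three caps are in the tub; one cap has shifted slightly but is inside. The arm is clear, so I'm handing in.

```bash
python3 -c "
from workcell import bot
print(bot.job_done())"
```

```text
the job is handed in; nothing more can be done
None
```

I handed the job in at about 32 s of the 210 s allowed; handing in gives no verdict, so the result below rests on my own checks.

- **First damper setting:** I opened the damper to about 58–59°. A top view showed it still there after everything was sorted.
- **Sorting:** There was one scoop and three white caps on the bench. The scoop is in the steel tray and the caps are in the white tub. I left the blue cap and the purple tubs alone.
- **Final damper setting:** I throttled it back to about 29°, from both the gripper position and the last picture. The limit is 30° within about 7°.
- **Last picture:** The scoop lay in the tray and all three caps in the tub. One cap had shifted slightly since the view before, but was still well inside. The arm was clear of everything.

Not everything could be checked. In the last picture the arm hid the dish and the brush. I never reached for or touched either one, but I did not confirm their final positions. The recogniser also missed the damper grip there because the arm partly covered it, so I read that angle from the picture by eye.

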